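# Find the unbolted hatch of the scrap chest and push it open

### The arm

A 7-joint arm with a two-finger parallel gripper is mounted at the origin on the work surface. World frame = base frame: x ahead of the robot, y to its left, z up, the work surface at z = 0. Lengths are in m, angles in degrees, forces in N, time in s.
With the tool pointing down it reaches from about 0.425 to 0.875 m from the base axis. Payload 4.7 kg.
Tool frame: the origin (TCP) lies on the centre line of the jaws, within the pads' length; the fingertips stand 11 mm ahead of it and the grasp point (between the pads) lies 8 mm behind it (finger_overhang is the x of the fingertips in the tool frame, in m); x points along the fingers, z is the direction in which the jaws open and shut, and the axes are right-handed (so a half turn about x gives the same grasp; the last joint's range is limited). The gripper opens to 87 mm and grips with 3 to 60 N. Pads are 19 mm wide; open, the fingers measure 117 mm over their backs; the gripper's body (75 mm by 190 mm) begins 51 mm behind the grasp point.
Start: joints at [65.609, 18.392, -4.016, 83.108, 1.295, 78.541, -3.26], TCP at [0.277, -0.588, 0.234] pointing down, gripper open.
Joint ranges: [-163.93, 163.93], [-17.29, 119.83], [-79.2, 71.16], [3.27, 140.29], [-89.18, 269.18], [5.43, 117.66], [-154.24, 154.24]. Speed limits (degrees/s): [147.25, 147.25, 180, 180, 180, 180, 180].

### API

Orientations are given as [roll, pitch, yaw] about the fixed x, y, z axes, in that order (R = Rz(yaw) Ry(pitch) Rx(roll)).
In Python, from cell import get_obs, read_camera, sign_off, cut_out, finger_overhang gives the robot as it stands.
- The arm moves only by the tool servo_tool, never from a script. Its argument "rows" is one flat list of numbers, 5 for each row, row after row: the shift along the world's x, y, z in mm, then the turn about the world's z in degrees, then the closure, from 0 (fully open) to 1 (shut). A call has 1 to 10 rows; each row is the pose to reach, as a shift and turn from the pose commanded when the call began; what a row does not reach only later rows make up. A row lasts 1/12 s, in which the tool goes at most 41.7 mm and 7.16 degrees, less where a joint would pass 70% of its speed; a pose out of reach is approached as far as the arm can. A call with a gripper value outside its range is refused whole. The fingers move at their own pace and stop on an object; "force" is the grip in N (left out, the last holds). Time passes only in rows, so rows that repeat a pose let the fingers close. It gives the time, the measured TCP pose, the force and the opening at its end, in the units of the state.
- get_obs(): the state, without advancing time (a new reading comes with each control period).
- read_camera(name): name is "scene" or "top" or "wrist"; returns a dict with "frame" (384x512x3 uint8, blue, green, red), "range_z" (384x512 float32, m along the optical axis (not along the pixel's ray), 0 where there is no reading), "intrinsics" (3x3 intrinsics, pixels), "cam_to_world" (4x4, takes a point from camera to world coordinates); the wrist camera has in their place "tool_from_camera" (4x4, takes a point from camera to tool coordinates, whose origin is the TCP and whose axes are the tool frame's). Camera axes: x right, y down, z forward; pixel columns grow to the right and rows downward; lengths in m; the calibration is good to about 2 mm. The wrist camera is an equidistant fisheye: a pixel r from the principal point sees the ray r / f radians off the axis. A picture is of the moment at which its call begins: read the wrist's pose just before it.
- sign_off(): hands the job in, once; it reports no verdict.
Trained networks look in a picture, given as the dict that the camera call returned (one of the last four; its "shot" number tells which), for a name from the list of things; names that differ only in an ending like _2 or _b are one class to them, and where a whole thing is asked for, a point or a joint stands for the part that bears it (a point fixed in the world has none). Each returns a list of dicts, best first, with "score" (0 to 1); they miss things now and then, are a little off and sometimes report something else, mostly with a low value. They report only what shows in the picture. A call takes as long as a camera call.
- cut_out(name, picture): "pixels" (384x512 bool, what is visible of it) and "extent" ([centre column, centre row, width, height] in pixels, round what is visible of it).
The state is a dict: "time_s": time; "qpos": joint angles; "joint_velocities": joint speeds; "effort": joint torques, N m; "tool_pos": TCP position; "tool_rot": TCP orientation; "force": force on the tool from outside, world axes, zero at the start; "wrist_torque": the same for the moment, N m; "grip_width": finger opening in m.
Only numpy, scipy, OpenCV 4.12 (cv2) and the standard library are available. Lean on these libraries where they do the work, as an engineer would, in place of code of your own. Each camera call takes 0.05 s, during which the arm holds its last target.

### The job

Three of the four identical flaps on top of the plywood scrap chest are bolted and one is free. With shut fingertips, press the round pads one after another to find the flap that rocks, then push its pad end down into the chest until the flap stands well open, at least 30 degrees (it stops at about 43), and leave it so, with the hand clear of everything. Do not grasp or lift anything, and leave the jar, the foil tray and the log where they stand.

Things in the scene. Friction and masses are not known exactly. Their poses are not given: they have to be found in the camera images.
- chest: Plywood chest, fixed to the table: 450 mm long (y), 140 mm high, 245 mm deep (x = -110 to +135 mm from its origin, which is at table height). Its +x points away from the robot within 15 degrees, z up. Four identical flaps lie in a row along y on top; behind them (x = +48 to +135) is a plain ledge. Under the flaps it is empty down to 10 mm above the table.
- pivots (a point): Middle of the row of flaps, on the line (along chest y, 133 mm above the table) of their steel pivot pins. Each wooden flap is 80 mm wide (y), 10 mm thick, flush with the chest's top, 3 mm gap all round: its long side reaches 80 mm from the pin towards the robot and carries a round press pad 60 mm from the pin; its short side reaches 35 mm away from the robot.
- pad1 (a point): Centre of the top of the raised round darker-wood press pad (32 mm across, 2 mm high) of the flap at the +y end of the row while it is level; 142 mm above the table. Neighbouring pads are 105 mm apart. Its axes are the chest's. Fixed to the chest: does not follow the flap down.
- pad2 (a point): Centre of the top of the raised round darker-wood press pad (32 mm across, 2 mm high) of the flap second from the +y end of the row while it is level; 142 mm above the table. Neighbouring pads are 105 mm apart. Its axes are the chest's. Fixed to the chest: does not follow the flap down.
- pad3 (a point): Centre of the top of the raised round darker-wood press pad (32 mm across, 2 mm high) of the flap second from the -y end of the row while it is level; 142 mm above the table. Neighbouring pads are 105 mm apart. Its axes are the chest's. Fixed to the chest: does not follow the flap down.
- pad4 (a point): Centre of the top of the raised round darker-wood press pad (32 mm across, 2 mm high) of the flap at the -y end of the row while it is level; 142 mm above the table. Neighbouring pads are 105 mm apart. Its axes are the chest's. Fixed to the chest: does not follow the flap down.
- flap (a joint): Angle of the one free flap, in any of the four places: 0 = shut and level (start), positive = pad end down (short end rises up to 25 mm), stop at 0.75 rad; rocks 0.04 the other way. It gives under 2 to 3 N on its pad and stays at any angle; bolted flaps are rigid. Pushing straight down at the pad centre, fingertips reach 0.5 rad about 25 mm below the top, the stop about 43 mm.
- jar_mid (a point): Centre of a small clear jar with a white cap, 48 mm across and 65 mm high, standing on the chest's back ledge. Not part of the job: leave it alone.
- tray_mid (a point): Centre of a foil tray 142 x 112 mm over its rim and 35 mm high, on the table beside the chest, beyond its +y end. Not part of the job: leave it alone.
- log_mid (a point): Centre of a short piece of log standing on end, 90 mm across and 60 mm high, on the table beside the chest, beyond its -y end. Not part of the job: leave it alone.

How it is judged:
By the outcome, as a careful person would: the job done as asked, in the order asked, and still so for the second after the job is handed in, with the robot touching nothing.
It also fails if it takes over 45 s, if anything falls off the work surface, if the arm or the gripper's body presses on something with over 40 N, if the wrist force passes 120 N, or if a joint passes its speed limit or range.

## Working session

There is one attempt and no reset: what is moved stays moved. The work goes in short steps, Python scripts to look and compute and a tool call to move; the robot and the scene stay as the last step left them, time stands still between calls to the robot, and variables do not carry over. Pictures are saved under pics/ and viewed, and the job is handed in when it is done.

Besides the shell and the picture viewer there is one more tool, called after "Emit:" by a JSON object that holds its "fn" and its "kwargs". servo_tool: Moves the arm, as the interface text tells. Its arguments: {"type":"object","properties":{"rows":{"type":"array"},"force":{"type":"number"}},"required":["rows"]}

```bash
mkdir -p pics; ls
python3 - <<'E'
from cell import *
import cv2,numpy as np
o=get_obs();print({k:np.round(v,3) for k,v in o.items()},finger_overhang)
for n in("scene","top"):
    p=read_camera(n);cv2.imwrite(f"pics/{n}0.png",p["frame"]);np.savez(f"{n}0.npz",**{k:p[k] for k in("frame","range_z","intrinsics","cam_to_world")})
    print(p["intrinsics"],p["cam_to_world"].round(3))
    K=p["intrinsics"]
    for t in("chest","flap","jar_mid","tray_mid","log_mid"):
        for r in cut_out(t,p)[:4]:
            m=r["pixels"]&(p["range_z"]>0);v,u=np.nonzero(m);z=p["range_z"][m]
            P=np.c_[(u-K[0,2])/K[0,0]*z,(v-K[1,2])/K[1,1]*z,z,np.ones(len(z))]@p["cam_to_world"].T
            print(n,t,round(r["score"],2),np.round(r["extent"]),np.median(P[:,:3],0).round(3) if len(z) else None)
E
```

```text
pics
{'time_s': np.float64(0.0), 'qpos': array([65.61 , 18.437, -4.014, 83.177,  1.296, 78.541, -3.258]), 'joint_velocities': array([-0.052,  0.033,  0.046,  0.009,  0.022,  0.035, -0.002]), 'effort': array([-0.0000e+00, -4.9129e+01, -4.0400e-01, -3.1253e+01, -6.4000e-02,
        4.4000e-02,  0.0000e+00]), 'tool_pos': array([ 0.276, -0.588,  0.232]), 'tool_rot': array([-176.082,   89.89 ,  119.118]), 'force': array([ 0.391, -0.649,  0.371]), 'wrist_torque': array([-0.002, -0.08 ,  0.001]), 'grip_width': np.float64(0.087)} 0.011
[[443.07932874   0.         247.94628348]
 [  0.         443.07932874 200.39989376]
 [  0.           0.           1.        ]] [[ 0.851  0.437 -0.291  0.913]
 [ 0.525 -0.697  0.489 -0.587]
 [ 0.011 -0.569 -0.822  1.12 ]
 [ 0.     0.     0.     1.   ]]
scene chest 0.63 [255. 224. 149. 175.] [ 0.669 -0.095  0.139]
scene flap 0.93 [240. 216.  51.  37.] [ 0.574 -0.053  0.14 ]
scene flap 0.56 [256. 225. 142. 182.] [ 0.67  -0.102  0.139]
scene jar_mid 0.82 [293. 202.  14.  24.] [0.684 0.019 0.195]
scene tray_mid 0.96 [293. 125.  48.  37.] [0.48  0.418 0.01 ]
scene tray_mid 0.32 [241. 215.  48.  40.] [ 0.572 -0.052  0.14 ]
scene log_mid 0.79 [157. 329.  43.  46.] [ 0.545 -0.392  0.06 ]
scene log_mid 0.45 [257. 224. 152. 184.] [ 0.669 -0.097  0.139]
[[457.73346898   0.         254.36411489]
 [  0.         457.73346898 195.04207055]
 [  0.           0.           1.        ]] [[ 0.003 -0.981  0.193  0.364]
 [-1.     0.     0.019 -0.006]
 [-0.018 -0.193 -0.981  1.328]
 [ 0.     0.     0.     1.   ]]
top chest 0.59 [263. 199. 181. 118.] [ 0.652 -0.001  0.139]
top flap 0.65 [279. 204.  34.  45.] [ 0.569 -0.051  0.14 ]
top jar_mid 0.53 [249. 162.  19.  22.] [0.671 0.029 0.203]
top tray_mid 0.61 [117. 243.  49.  52.] [0.485 0.413 0.004]
top log_mid 0.67 [398. 225.  39.  29.] [ 0.532 -0.383  0.06 ]
```

Run:
```python
import cv2,numpy as np
a=cv2.imread("pics/top0.png");b=cv2.imread("pics/scene0.png")
cv2.imwrite("pics/topz.png",cv2.resize(a[120:280,150:370],None,fx=3.6,fy=3.6,interpolation=cv2.INTER_CUBIC))
cv2.imwrite("pics/scenez.png",cv2.resize(b[110:360,130:360],None,fx=2.4,fy=2.4,interpolation=cv2.INTER_CUBIC))
```

```text
(no output)
```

View pics/topz.png

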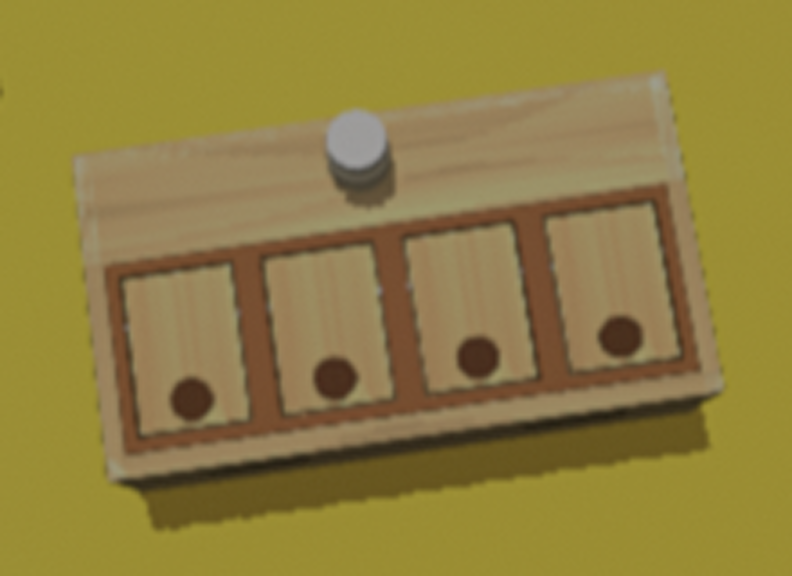

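View pics/scenez.png

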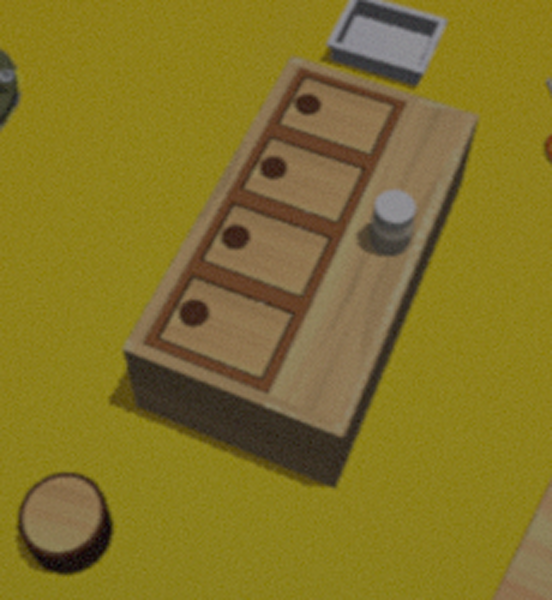

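The top view shows the four dark pads at about (203,231), (243,225), (283,219) and (322,213) px, with the jar behind on the ledge. In the scene view the same pads run from upper left to lower left. I'll locate them in both cameras on the plane z = 0.142.

Run:
```python
import cv2,numpy as np
seeds={"top":[(203,231),(243,225),(283,219),(322,213)],"scene":[(258,153),(244,180),(228,209),(211,240)]}
est=[]
for n in seeds:
    d=np.load(f"{n}0.npz");K=d["intrinsics"];T=d["cam_to_world"];g=d["frame"].astype(float)[:,:,2]
    c=[]
    for u0,v0 in seeds[n]:
        vv,uu=np.mgrid[v0-9:v0+10,u0-9:u0+10];w=g[vv,uu]
        rad=np.hypot(uu-u0,vv-v0)<7.5
        wt=np.clip(110-w,0,40)*rad   # soft dark weight
        u=(uu*wt).sum()/wt.sum();v=(vv*wt).sum()/wt.sum()
        r=T[:3,:3]@[(u-K[0,2])/K[0,0],(v-K[1,2])/K[1,1],1];s=(.142-T[2,3])/r[2]
        p=T[:3,3]+s*r;c.append(p);
        zc=d["range_z"][int(v),int(u)];print(n,round(u,1),round(v,1),p.round(4),"depth z",(T[:3,3]+zc*r)[2].round(3))
    c=np.array(c);print(np.linalg.norm(np.diff(c,axis=0),axis=1).round(4));est.append(c)
m=(est[0]+est[1])/2;print(m.round(4));d=m[0]-m[3];print("yaw",np.degrees(np.arctan2(-d[0],d[1])), "radius",np.hypot(m[:,0],m[:,1]).round(3))
```

```text
top 202.8 230.5 [0.5028 0.1506 0.142 ] depth z 0.14
top 242.6 224.8 [0.5181 0.047  0.142 ] depth z 0.14
top 282.3 218.9 [ 0.5336 -0.0566  0.142 ] depth z 0.143
top 321.9 213.1 [ 0.5489 -0.1601  0.142 ] depth z 0.139
[0.1048 0.1047 0.1046]
scene 257.4 152.9 [0.5022 0.1518 0.142 ] depth z 0.141
scene 243.4 179.5 [0.5191 0.0481 0.142 ] depth z 0.141
scene 227.6 208.3 [ 0.5346 -0.0556  0.142 ] depth z 0.139
scene 210.3 240.0 [ 0.55   -0.1593  0.142 ] depth z 0.139
[0.1051 0.1048 0.1048]
[[ 0.5025  0.1512  0.142 ]
 [ 0.5186  0.0475  0.142 ]
 [ 0.5341 -0.0561  0.142 ]
 [ 0.5494 -0.1597  0.142 ]]
yaw 8.58087582744277 radius [0.525 0.521 0.537 0.572]
```

Run:
```python
from cell import get_obs
import numpy as np
from scipy.spatial.transform import Rotation as R
o=get_obs();M=R.from_euler("xyz",o["tool_rot"],degrees=True).as_matrix();print(M.round(3),np.degrees(np.arctan2(M[1,2],M[0,2])),"want 98.6 or -81.4")
print((np.array([.5494,-.1597,.183])-o["tool_pos"])*1000)
```

```text
[[-0.     0.905  0.426]
 [-0.     0.426 -0.905]
 [-1.    -0.     0.   ]] -64.80301183432053 want 98.6 or -81.4
[272.68943079 428.4674444  -50.59390978]
```

Emit:
{"fn": "servo_tool", "kwargs": {"rows": [10, 16, 0, -1, 1, 30, 47, 0, -3, 1, 51, 80, 0, -5, 1, 72, 113, 0, -7, 1, 93, 146, 0, -9, 1, 114, 179, 0, -11, 1, 135, 212, 0, -13, 1, 156, 245, 0, -15, 1, 177, 278, 0, -16.6, 1, 198, 311, 0, -16.6, 1], "force": 20}}

```text
time_s: 1.43
tool_pos: [0.4755, -0.2755, 0.234]
tool_rot: [29.9, 89.9, -51.5]
force: [-0.1, -1.0, -1.2]
grip_width: 0.0284
```

Emit:
{"fn": "servo_tool", "kwargs": {"rows": [20, 32, 0, 0, 1, 40, 63, -5, 0, 1, 58, 92, -15, 0, 1, 70, 111, -25, 0, 1, 75, 117, -35, 0, 1, 75, 117, -40, 0, 1, 75, 117, -40, 0, 1, 75, 117, -40, 0, 1]}}

```text
time_s: 2.1
tool_pos: [0.5487, -0.1626, 0.1933]
tool_rot: [-59.6, 89.9, -141.1]
force: [0.0, 0.6, -0.6]
grip_width: 0.0008
```

Emit:
{"fn": "servo_tool", "kwargs": {"rows": [1, 3, -12, 0, 1, 1, 3, -24, 0, 1, 1, 3, -32, 0, 1, 1, 3, -37, 0, 1, 1, 3, -40, 0, 1, 1, 3, -42, 0, 1, 1, 3, -42, 0, 1, 1, 3, -42, 0, 1]}}

```text
time_s: 2.77
tool_pos: [0.5496, -0.1575, 0.1534]
tool_rot: [-79.1, 89.9, -160.5]
force: [-7.8, 1.3, 12.7]
grip_width: 0.0006
```

Pad 4 holds 12.7 N with the tip still at 0.142, so it is bolted. Pad 3 is next.

Emit:
{"fn": "servo_tool", "kwargs": {"rows": [0, 0, 12, 0, 1, 0, 0, 25, 0, 1, -5, 33, 25, 0, 1, -10, 68, 25, 0, 1, -15, 102, 25, 0, 1, -15, 102, 22, 0, 1, -15, 102, 14, 0, 1, -15, 102, 14, 0, 1]}}

```text
time_s: 3.43
tool_pos: [0.5354, -0.0557, 0.1648]
tool_rot: [-60.0, 89.9, -141.3]
force: [0.1, -0.6, 0.2]
grip_width: 0.0008
```

Emit:
{"fn": "servo_tool", "kwargs": {"rows": [0, 0, -5, 0, 1, 0, 0, -9, 0, 1, 0, 0, -12, 0, 1, 0, 0, -14, 0, 1, 0, 0, -14, 0, 1, 0, 0, -14, 0, 1]}}

```text
time_s: 3.93
tool_pos: [0.5358, -0.0553, 0.1514]
tool_rot: [-162.1, 90.0, 116.4]
force: [-0.3, -0.1, 0.8]
grip_width: 0.0005
```

Emit:
{"fn": "servo_tool", "kwargs": {"rows": [0, 0, -2, 0, 1, 0, 0, -4, 0, 1, 0, 0, -4, 0, 1, 0, 0, -4, 0, 1]}}

```text
time_s: 4.27
tool_pos: [0.5358, -0.0551, 0.1476]
tool_rot: [77.1, 90.0, -4.3]
force: [-0.8, 0.2, -0.2]
grip_width: 0.0004
```

Pad 3 gives: the tip is 5 mm below the pad top with almost no force. I'll push it further down.

Emit:
{"fn": "servo_tool", "kwargs": {"rows": [0, 0, -4, 0, 1, 0, 0, -8, 0, 1, 0, 0, -12, 0, 1, 0, 0, -16, 0, 1, 0, 0, -20, 0, 1, 0, 0, -20, 0, 1]}}

```text
time_s: 4.77
tool_pos: [0.535, -0.0551, 0.1264]
tool_rot: [-106.9, 89.9, 171.7]
force: [-0.0, -0.9, 0.4]
grip_width: 0.0007
```

Emit:
{"fn": "servo_tool", "kwargs": {"rows": [0, 0, -4, 0, 1, 0, 0, -8, 0, 1, 0, 0, -11, 0, 1, 0, 0, -14, 0, 1, 0, 0, -15, 0, 1, 0, 0, -15, 0, 1]}}

```text
time_s: 5.27
tool_pos: [0.5352, -0.0552, 0.112]
tool_rot: [-99.0, 89.9, 179.6]
force: [-0.4, -0.9, 0.5]
grip_width: -0.0
```

Emit:
{"fn": "servo_tool", "kwargs": {"rows": [0, 0, 15, 0, 1, 0, 0, 35, 0, 1, 0, 0, 60, 0, 1, 0, 0, 90, 0, 1, 0, 0, 120, 0, 1, 0, 0, 130, 0, 1, 0, 0, 130, 0, 1]}}

```text
time_s: 5.85
tool_pos: [0.5374, -0.0552, 0.2456]
tool_rot: [69.1, 89.7, -12.3]
force: [-0.3, 0.1, -0.5]
grip_width: 0.0003
```

Emit:
{"fn": "servo_tool", "kwargs": {"rows": [-3, -25, 5, 0, 1, -8, -60, 10, 0, 1, -15, -98, 10, 0, 1, -22, -135, 10, 0, 1, -30, -170, 10, 0, 1, -38, -205, 10, 0, 1, -46, -235, 10, 0, 1, -50, -250, 10, 0, 1, -50, -250, 10, 0, 1]}}

```text
time_s: 6.6
tool_pos: [0.4822, -0.3102, 0.2497]
tool_rot: [-97.6, 89.7, -179.5]
force: [-1.0, 0.0, 0.2]
grip_width: 0.0004
```

Run:
```python
from cell import *
import cv2,numpy as np
for n,(a,b,c,d) in {"top":(120,280,150,370),"scene":(110,360,130,360)}.items():
    p=read_camera(n);z=cv2.resize(p["frame"][a:b,c:d],None,fx=2.4,fy=2.4,interpolation=cv2.INTER_CUBIC);cv2.imwrite(f"pics/{n}1.png",z)
    K=p["intrinsics"];T=p["cam_to_world"];v,u=np.nonzero(p["range_z"]>0);zz=p["range_z"][v,u]
    P=np.c_[(u-K[0,2])/K[0,0]*zz,(v-K[1,2])/K[1,1]*zz,zz,np.ones(len(zz))]@T.T
    t=np.radians(8.58);q=P[:,:2]-[.5345,-.056];x=q@[np.cos(t),np.sin(t)]-.060;y=q@[-np.sin(t),np.cos(t)]
    m=(abs(y)<.03)&(x>-.06)&(x<.025)&(P[:,2]>.05)&(P[:,2]<.18)
    for i in range(4):
        mm=(abs(y-(1-i)*0-(2-i)*.105)<.028)&(x>-.055)&(x<.02)&(P[:,2]>.06)&(P[:,2]<.18)
        s=np.polyfit(x[mm],P[mm,2],1);print(n,"flap",i+1,mm.sum(),"angle deg",np.degrees(np.arctan(s[0])).round(1),"pin z",s[1].round(3))
    for k in("jar_mid","tray_mid","log_mid"):
        r=cut_out(k,p)[:1]
        if r: print(n,k,np.round(r[0]["extent"]),round(r[0]["score"],2))
o=get_obs();print(o["tool_pos"],o["force"],o["time_s"])
```

```text
top flap 1 589 angle deg -0.5 pin z 0.139
top flap 2 595 angle deg -0.4 pin z 0.14
top flap 3 665 angle deg 41.1 pin z 0.143
top flap 4 593 angle deg -0.7 pin z 0.14
top jar_mid [250. 163.  22.  23.] 0.83
top log_mid [392. 214.  23.  11.] 0.39
scene flap 1 389 angle deg -0.4 pin z 0.14
scene flap 2 445 angle deg -0.4 pin z 0.14
scene flap 3 382 angle deg 40.8 pin z 0.143
scene flap 4 589 angle deg -0.2 pin z 0.14
scene jar_mid [292. 202.  18.  28.] 0.64
scene tray_mid [291. 126.  51.  38.] 0.9
scene log_mid [156. 330.  37.  42.] 0.94
[ 0.48629016 -0.30382428  0.25255977] [-1.3382685   0.14659788  0.06759963] 7.0
```

View pics/scene1.png

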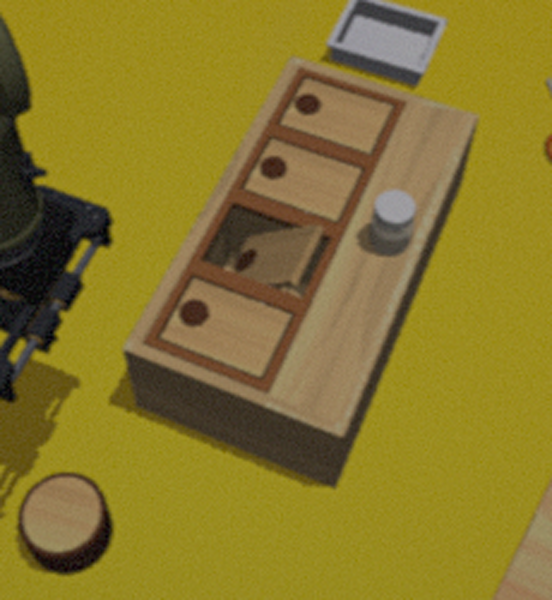

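View pics/top1.png

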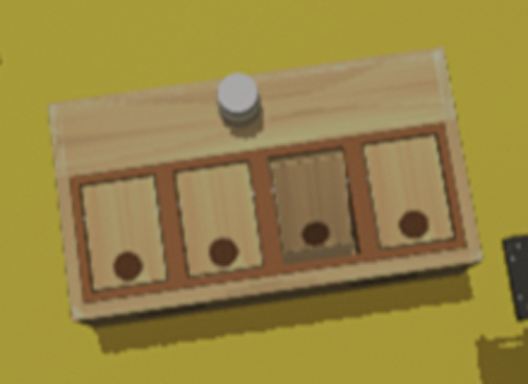

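The pictures show flap 3 (near (240,217) px in the scene view) tipped down into the chest at about 41°. The other flaps are level, the jar, tray and log are in place, and the hand is clear at the left.

```bash
python3 -c "
from cell import *
print(sign_off())"
```

```text
the job is handed in; nothing more can be done
None
```

The free flap is the second from the -y end (pad 3). It now stands open at about 41°, and the job is handed in after about 7 s of robot time.

- **Finding it:** with shut fingertips I pressed pad 4 first, and it held rigid at about 12.7 N. Pad 3 then gave way with almost no force, so I pushed it down about 41 mm. Pads 1 and 2 did not need pressing.
- **Flap angles:** depth readings from the two fixed cameras put flap 3 at 41.1° and 40.8°. The other three flaps read level, within 1°.
- **Jar, tray and log:** in the scene camera they are where they were at the start, within a few pixels. In the last top view the hand partly hid the log, so it scored low (0.39), and the tray was not reported there.
- **Hand:** it ended at about z = 0.25 m, beside the chest near its -y end, with about 1 N or less on the tool beyond noise, touching nothing.
- **One disagreement:** the wrist force while pushing flap 3 read under 1 N, below the stated 2 to 3 N. The readings were taken at the end of each move, and the pictures confirm the flap is open.

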